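# Shut down the tube mixer and pack the samples in the cool carrier

### The arm

A 6-joint arm with a two-finger parallel gripper is mounted at the origin on the work surface. World frame = base frame: x ahead of the robot, y to its left, z up, the work surface at z = 0. Lengths are in m, angles in rad, forces in N, time in s.
With the tool pointing down it reaches from about 0.3 to 0.875 m from the base axis. Payload 4.2 kg.
Tool frame: the origin (TCP) lies on the centre line of the jaws, within the pads' length; the fingertips stand 19 mm ahead of it and the grasp point (between the pads) is the TCP; z points along the fingers, y is the line along which they close (so a half turn about z gives the same grasp; the last joint's range is limited). The gripper opens to 85 mm and grips with 20 to 120 N. Pads are 22 mm wide; open, the fingers measure 114 mm over their backs; the gripper's body (76 mm by 85 mm) begins 54 mm behind the grasp point. The pads swing forward as they close: fully open they stand 13 mm farther back than shut.
Start: joints at [1.152, 0.32, 1.565, -0, 1.257, -0.02], TCP at [0.223, 0.53, 0.25] pointing down, gripper open.
Joint ranges: [-3.11, 3.11], [-0.84, 2.01], [0.21, 2.61], [-1.34, 4.49], [0.05, 2.63], [-2.56, 2.56]. Speed limits (rad/s): [2.57, 2.57, 3.14, 3.14, 3.14, 3.14].

### API

Orientations are given as a unit quaternion [x, y, z, w].
In Python, from rig import arm gives the robot as it stands. The module is installed in compiled form; this text tells all that it offers.
- The arm moves only by the tool step_arm, never from a script. Its argument "increments" is text: rows parted by semicolons, each of 7 numbers parted by spaces: the turn, a rotation vector about the tool's x, y, z normalised to -1 to 1, where 1 is 6 degrees, then the shift along the tool's x, y, z normalised to -1 to 1, where 1 is 0.04 m, then the opening, from -1 (shut) to 1 (fully open). A call has 1 to 20 rows; each row shifts and turns the commanded pose from where the row before left it, along the tool's axes as they then stand; what a row does not reach is not made up. A row lasts 1/12 s, in which the tool goes at most 41.7 mm and 7.16 degrees, less where a joint would pass 70% of its speed; a pose out of reach is approached as far as the arm can. A call with a number of a shift or a turn outside -1 to 1 is refused whole. A call with a gripper value outside its range is refused whole. The fingers move at their own pace and stop on an object; "squeeze" is the grip in N (left out, the last holds). Time passes only in rows, so rows that do not move let the fingers close. It gives the time, the measured TCP pose, the force, the opening and the grip force at its end, in the units of the state.
- arm.state(): the state, without advancing time (a new reading comes with each control period).
- arm.snapshot(name): name is "side" or "top"; returns the picture (480x640x3 uint8, blue, green, red); there is no depth.
- arm.calibration(name): a dict with "fx", "fy", "cx", "cy" (pixels), "rvec" (rotation vector, rad) and "tvec" (3), from world to camera coordinates, as OpenCV has them. Camera axes: x right, y down, z forward; pixel columns grow to the right and rows downward; lengths in m; the calibration is good to about 2 mm. A picture is of the moment at which its call begins. calibration takes no time and is no camera call.
- arm.hand_in(): hands the job in; it is judged then, once.
The state is a dict: "clock": time; "joints": joint angles; "joint_velocities": joint speeds; "tau": joint torques, N m; "ee_pos": TCP position; "orientation": TCP orientation; "wrist_force": force on the tool from outside, world axes, zero at the start; "wrist_torque": the same for the moment, N m; "grip_width": finger opening in m; "finger_force": force on a finger pad.
Only numpy, scipy, OpenCV 4.12 (cv2) and the standard library are available. Lean on these libraries where they do the work, as an engineer would, in place of code of your own. Each camera call takes 0.05 s, during which the arm holds its last target. There are 200 camera calls.

### The job

Turn the tube mixer's speed knob fully anticlockwise to its stop to switch it off, and only then take the sample tubes off it and lay all of them in the well of the grey carrier, below its rim. Then swing the carrier's flap fully shut so that its tab drops behind the rim, and last turn the carrier's cooling dial fully clockwise to its stop. Do not push aside or knock over the tube rack, glove carton, sharps bin, bowl and tub that stand around.

Things in the scene. Friction and masses are not known exactly. Their poses are not given: they have to be found in the camera images.
- mixer: White tube mixer, fixed, 240 (x) x 300 (y) x 56 mm. Origin: centre of its underside; x away from the robot, z up. On it a grey deck 150 x 260 mm, centred at x = 40 mm, its top 66 mm above the table, with 10 mm high rims along its front and back. The speed knob stands on the ledge on the -x side.
- mixer_deck (a point): Centre of the deck's top, 66 mm above the table, axes as the mixer. Four cradles side by side at y = -90, -30, 30, 90 mm, each holding a tube along x; between them and outside them ribs 10 mm wide and 14 mm high (y = 0, +-60, +-120 mm), only near the tubes' ends (x = +-29 to +-45 mm), so that the fingers have room at the middle of each tube.
- speed_knob (a joint): Angle of the mixer's speed knob, rad: 0 = fully anticlockwise seen from above (off), grows clockwise to 2.6. It stays where it is left (friction 0.04 N m) and has hard stops at both ends.
- speed_knob_grip (a point): On the knob's vertical axis at the height to grip: 93 mm above the table, 37 mm above the ledge. Black knob: round skirt 52 mm across, its top 14 mm above the ledge, and on it an upright bar 49 mm long, 14 mm thick, top 44 mm above the ledge. The point's x axis runs along the bar and turns with it (at 0: the mixer's x).
- carrier: Grey sample carrier, fixed, 232 (x) x 220 (y) x 85 mm. Origin: table level under the centre of its open well; x away from the robot, y to the robot's left, z up. On its -y side a solid ledge (y = -70 to -150 mm), top 85 mm above the table, bears the cooling dial. The white flap is hinged on the +y rim.
- carrier_well (a point): Centre of the floor of the carrier's well, 25 mm above the table, axes as the carrier. The well is 220 (x) x 128 (y) mm inside and 60 mm deep, walls 6 mm; its rim is 85 mm above the table.
- flap (a joint): Angle of the flap, rad: 0 = shut, flat on the rim, its tab down in the well behind the -y rim; grows as it opens upwards; 1.57 = upright, 2.1 at most. Hinge along the carrier's x at its y = 70, z = 85.5 mm, stiff (0.18 N m): the flap stays at any angle and does not fall shut by itself.
- flap_edge (a point): Middle of the flap's free edge, 140 mm from the hinge. The panel is 228 mm along the hinge and 6 mm thick (hinge line in its inner face); a tab 160 mm wide stands 18 mm out of its inner face, 9 mm from the free edge.
- cool_dial (a joint): Angle of the carrier's cooling dial, rad: grows clockwise seen from above; 0 = anticlockwise stop (least), 2.4 = clockwise stop (fully on). It stays where it is left (friction 0.04 N m).
- cool_dial_grip (a point): On the cooling dial's vertical axis at the height to grip: 122 mm above the table, 37 mm above the ledge. Black, of the speed knob's form: skirt 52 mm across, bar 49 x 14 mm, top 44 mm above the ledge; the point's x axis runs along the bar and turns with it (at 0: the carrier's x).
- tube1: Sample tube lying in a cradle of the mixer, 100 mm long, about 40 g: clear round barrel 22 mm across with a paper label, square ends 27 x 27 mm (white foot 12 mm long, at -x; purple cap 20 mm long, at +x), so it does not roll. Origin: middle of its axis, 13.5 mm above what it lies on; x along the tube. Two to four of the four are there (None from the start: absent).
- tube2: Sample tube lying in a cradle of the mixer, 100 mm long, about 40 g: clear round barrel 22 mm across with a paper label, square ends 27 x 27 mm (white foot 12 mm long, at -x; purple cap 20 mm long, at +x), so it does not roll. Origin: middle of its axis, 13.5 mm above what it lies on; x along the tube. Two to four of the four are there (None from the start: absent).
- tube3: Sample tube lying in a cradle of the mixer, 100 mm long, about 40 g: clear round barrel 22 mm across with a paper label, square ends 27 x 27 mm (white foot 12 mm long, at -x; purple cap 20 mm long, at +x), so it does not roll. Origin: middle of its axis, 13.5 mm above what it lies on; x along the tube. Two to four of the four are there (None from the start: absent).
- tube4: Sample tube lying in a cradle of the mixer, 100 mm long, about 40 g: clear round barrel 22 mm across with a paper label, square ends 27 x 27 mm (white foot 12 mm long, at -x; purple cap 20 mm long, at +x), so it does not roll. Origin: middle of its axis, 13.5 mm above what it lies on; x along the tube. Two to four of the four are there (None from the start: absent).
- tube_rack: White rack of small capped tubes, 100 x 160 x 106 mm, loose bystander. Origin: centre of its underside.
- glove_carton: Carton of gloves, 100 x 190 x 75 mm, loose bystander. Origin: centre of its underside.
- sharps_bin: Yellow sharps bin, 148 mm across, 195 mm high, loose bystander. Origin: centre of its underside.
- dish: Shallow steel bowl, 120 mm across, 35 mm high, loose bystander. Origin: centre of its underside.
- wipes_tub: White tub with blue cap, 84 mm across, 140 mm high, loose bystander. Origin: centre of its underside.
Not all that is in view belongs to the job. Leave any orange look-alike of the tube1 alone.

How it is judged:
On the way, in this order (a step that is already met when the one before it is completed fails the run):
1. the mixer's speed knob is turned off, at its anticlockwise stop (value of joint speed_knob below 0.08 rad), for 0.2 s.
2. all sample tubes lie in the carrier's well below the rim, the mixer still off (value of joint speed_knob below 0.08 rad and x of tube1 in the frame of carrier_well between -0.105 and 0.105 m and y of tube1 in the frame of carrier_well between -0.06 and 0.06 m and z of tube1 in the frame of carrier_well between 0 and 0.055 m and x of tube2 in the frame of carrier_well between -0.105 and 0.105 m and y of tube2 in the frame of carrier_well between -0.06 and 0.06 m and z of tube2 in the frame of carrier_well between 0 and 0.055 m and x of tube3 in the frame of carrier_well between -0.105 and 0.105 m and y of tube3 in the frame of carrier_well between -0.06 and 0.06 m and z of tube3 in the frame of carrier_well between 0 and 0.055 m and x of tube4 in the frame of carrier_well between -0.105 and 0.105 m and y of tube4 in the frame of carrier_well between -0.06 and 0.06 m and z of tube4 in the frame of carrier_well between 0 and 0.055 m and linear speed of each of tube1, tube2, tube3, tube4 below 0.02 m/s), for 0.2 s.
3. the flap is shut (value of joint flap below 0.05 rad and x of tube1 in the frame of carrier_well between -0.105 and 0.105 m and y of tube1 in the frame of carrier_well between -0.06 and 0.06 m and z of tube1 in the frame of carrier_well between 0 and 0.055 m and x of tube2 in the frame of carrier_well between -0.105 and 0.105 m and y of tube2 in the frame of carrier_well between -0.06 and 0.06 m and z of tube2 in the frame of carrier_well between 0 and 0.055 m and x of tube3 in the frame of carrier_well between -0.105 and 0.105 m and y of tube3 in the frame of carrier_well between -0.06 and 0.06 m and z of tube3 in the frame of carrier_well between 0 and 0.055 m and x of tube4 in the frame of carrier_well between -0.105 and 0.105 m and y of tube4 in the frame of carrier_well between -0.06 and 0.06 m and z of tube4 in the frame of carrier_well between 0 and 0.055 m), for 0.2 s.
4. the cooling dial is at its clockwise stop, the flap still shut (value of joint cool_dial above 2.32 rad and value of joint flap below 0.05 rad), for 0.2 s.
At the end, for the whole second after the job is handed in: Speed knob within 0.08 rad of its anticlockwise stop; every tube that is there at rest in the well (its middle within 105 mm along and 60 mm across of the well's centre, and less than 55 mm above its floor); flap within 0.05 rad of shut; cooling dial within 0.08 rad of its clockwise stop (all of step 2 and all of step 4); the robot touches nothing.
It fails at once if a tube is lifted off the mixer while the speed knob is still on (value of joint speed_knob above 0.15 rad and height (world z) of any of tube1, tube2, tube3, tube4 above 0.16 m).
It fails at once if a bystander is pushed more than 4 cm aside or knocked over (distance of any of tube_rack, glove_carton, sharps_bin, dish, wipes_tub from where it was at the start of the episode above 0.04 m or angle between any of tube_rack, glove_carton, sharps_bin, dish, wipes_tub's own z axis and vertical above 0.5 rad).
Of tube1, tube2, tube3, tube4 only 2 to 4 are there at a start; the rules pass over those that are not, and their reading is None.
At some moment in a run one of tube1, tube2, tube3, tube4 may be knocked a few centimetres aside while the robot is not near it.
Once in a run the grip may slacken for a moment while it holds something.
It also fails if it takes over 208 s, if anything falls off the work surface, if the arm or the gripper's body presses on something with over 40 N, if the wrist force passes 120 N, or if a joint passes its speed limit or range.

## Working session

There is one attempt and no reset: what is moved stays moved. The work goes in short steps, Python scripts to look and compute and a tool call to move; the robot and the scene stay as the last step left them, time stands still between calls to the robot, and variables do not carry over. Pictures are saved under pics/ and viewed, at most 14 in all, crops included, and the job is handed in when it is done.

Besides the shell and the picture viewer there is one more tool, called after "Call:" by a JSON object that holds its "api" and its "payload". step_arm: Moves the arm, as the interface text tells. Scaled input: -1 to 1 covers 0.04 m each way for a shift and 6 degrees each way for a turn. Its arguments: {"type":"object","properties":{"increments":{"type":"string"},"squeeze":{"type":"number"}},"required":["increments"]}

```bash
mkdir -p pics; cat > h.py <<'E'
import numpy as np, cv2
from rig import arm
def cam(n):
    c=arm.calibration(n); K=np.array([[c['fx'],0,c['cx']],[0,c['fy'],c['cy']],[0,0,1]])
    R=cv2.Rodrigues(np.array(c['rvec'],float))[0]; t=np.array(c['tvec'],float).ravel()
    return K,R,t
def ray(n,px):
    K,R,t=cam(n); d=R.T@np.linalg.solve(K,[px[0],px[1],1.]); return -R.T@t,d/np.linalg.norm(d)
def plane(n,px,z):
    o,d=ray(n,px); return o+d*(z-o[2])/d[2]
def tri(pa,pb,na='top',nb='side'):
    o1,d1=ray(na,pa);o2,d2=ray(nb,pb)
    s=np.linalg.lstsq(np.c_[d1,-d2],o2-o1,rcond=None)[0]
    a,b=o1+s[0]*d1,o2+s[1]*d2
    return (a+b)/2,np.linalg.norm(a-b)
def proj(n,P):
    K,R,t=cam(n); q=(R@np.atleast_2d(P).T).T+t; q=q@K.T; return q[:,:2]/q[:,2:]
E
python3 - <<'E'
from h import *
for n in('top','side'):
    cv2.imwrite(f'pics/{n}0.png',arm.snapshot(n)); K,R,t=cam(n); print(n,K[0,0],-R.T@t,R[2])
s=arm.state();print(s)
E
```

```text
top 486.70806162612837 [0.44919225 0.03477931 1.51389492] [ 0.04539115  0.00267523 -0.99896571]
side 528.9070802406837 [ 0.44847181 -1.34561057  0.97959418] [ 0.04489672  0.83666208 -0.54587623]
{'clock': 0.1, 'joints': array([ 1.15201259e+00,  3.20223649e-01,  1.56551779e+00,  7.33753527e-06,
        1.25737165e+00, -1.99860834e-02]), 'joint_velocities': array([-3.10430714e-05, -2.28671648e-03, -3.30897483e-03, -1.32450748e-03,
        1.25242313e-04, -3.40659133e-04]), 'tau': array([-1.37500128e-04, -4.16406870e+01, -2.34703231e+01, -1.89799166e-04,
        4.98127381e-03,  5.95353782e-06]), 'ee_pos': array([0.22311783, 0.5295444 , 0.24958401]), 'orientation': array([ 1.98081159e-01,  9.80185328e-01, -7.41238146e-04, -1.68851445e-04]), 'wrist_force': array([ 0.54181712,  0.5140311 , -0.45166281]), 'wrist_torque': array([0.00378842, 0.03736151, 0.03938861]), 'finger_force': 0.0, 'grip_width': 0.0857255706541811}
```

View pics/top0.png

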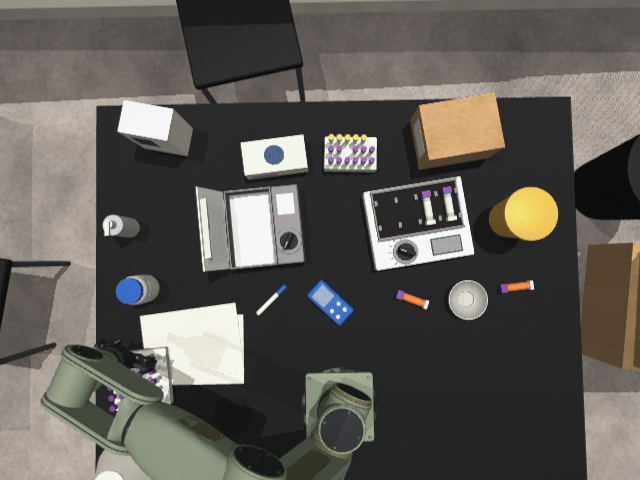

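View pics/side0.png

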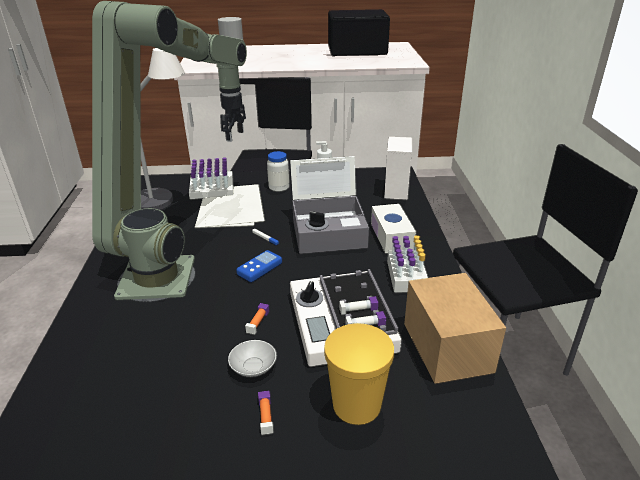

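Top view: mixer spans roughly (365–473, 178–270), with its knob at (405,251) and two tubes at about (429,207) and (449,204). The carrier spans about (225–305, 185–270), its dial is at (290,241), and the flap is open to the left, around (212,228). The side view shows the same layout; the orange tubes are decoys. Next I'll crop for precise pixels.

```bash
python3 - <<'E'
from h import *
t=cv2.imread('pics/top0.png'); s=cv2.imread('pics/side0.png')
def crop(im,x0,y0,x1,y1,k):
    c=cv2.resize(im[y0:y1,x0:x1],None,fx=k,fy=k,interpolation=cv2.INTER_CUBIC)
    for x in range((x0+9)//10*10,x1,10):
        cv2.line(c,((x-x0)*k,0),((x-x0)*k,5 if x%50 else 14),(0,255,255),1)
        if x%50==0: cv2.putText(c,str(x),((x-x0)*k+2,12),0,.4,(0,255,255),1)
    for y in range((y0+9)//10*10,y1,10):
        cv2.line(c,(0,(y-y0)*k),(5 if y%50 else 14,(y-y0)*k),(0,255,255),1)
        if y%50==0: cv2.putText(c,str(y),(16,(y-y0)*k+4),0,.4,(0,255,255),1)
    return c
a=crop(t,360,172,480,275,5); b=crop(t,192,180,310,275,5)
cv2.imwrite('pics/c1.png',a)
c=crop(s,285,150,405,365,1*3)
c2=cv2.resize(b,None,fx=.72,fy=.72)
o=np.zeros((600,800,3),np.uint8); c=crop(s,286,152,376,262,4)[:440]; d=crop(s,286,262,402,366,3)
o[:c.shape[0],:c.shape[1]]=c; o[:d.shape[0],380:380+d.shape[1]]=d
cv2.imwrite('pics/c2.png',o); cv2.imwrite('pics/c3.png',b)
E
```

```text
(no output)
```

View pics/c1.png

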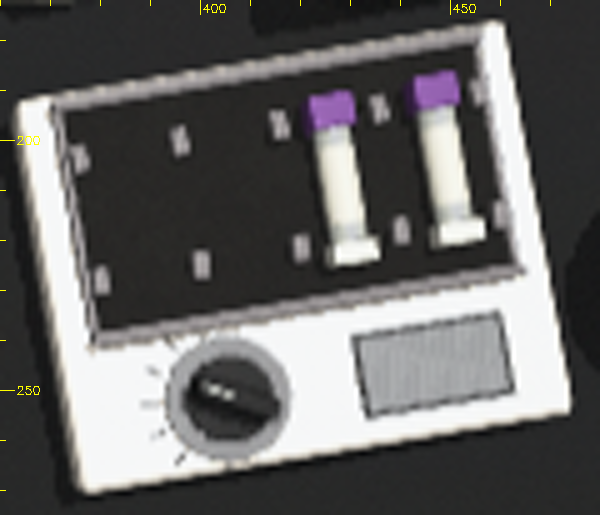

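View pics/c3.png

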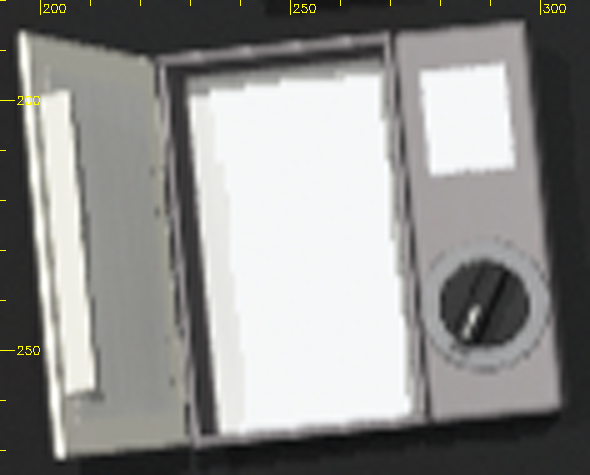

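View pics/c2.png

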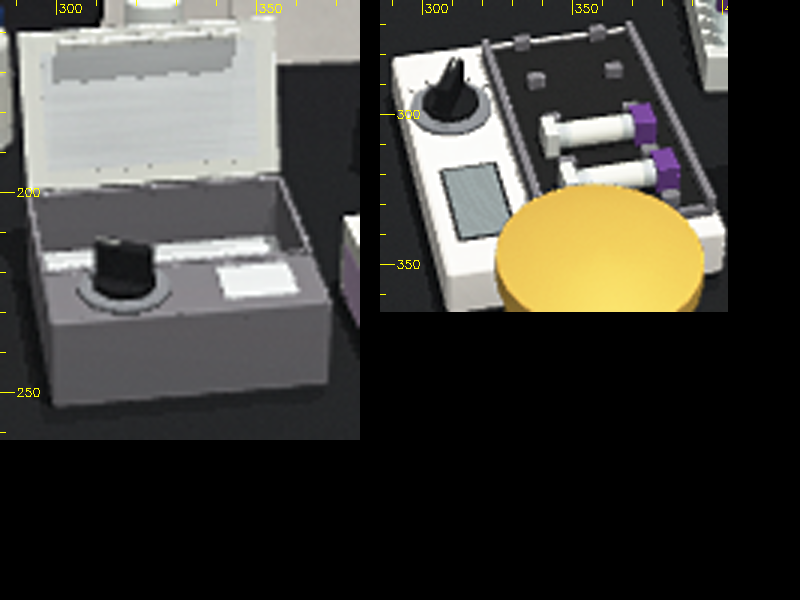

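The crops show the mixer ribs in two clear rows, the knob skirt at top (405.6,251.6) with its pointer to the upper left (about 2.1 rad), and the tubes at (428,208) and (449,204). The dial skirt is at (289,240) with its pointer to the lower left (about 0.5 rad), and the flap's free edge runs (196,186)–(204,271).

```bash
python3 - <<'E'
from h import *
T1=lambda u,v:(u/5+359.6,v/5+171.6); T3=lambda u,v:(u/5+191.6,v/5+179.6)
S1=lambda u,v:(u/4+285.6,v/4+151.6); S2=lambda u,v:((u-380)/3+285.7,v/3+261.7)
def fit(L,W):
    L=np.array(L,float);W=np.array(W)[:,:2]; A=np.c_[L,np.zeros((len(L),2))]
    l=L[:,0]+1j*L[:,1]; w=W[:,0]+1j*W[:,1]; r=np.vdot(l-l.mean(),w-w.mean()); sc=abs(r)/np.vdot(l-l.mean(),l-l.mean()).real; r/=abs(r)
    t=w.mean()-r*l.mean(); return t,np.degrees(np.angle(r)),sc,np.abs(w-r*l-t).max()
far=[(80,157),(180,140),(280,124),(379,108),(481,90)];near=[(101,280),(201,264),(301,248),(401,230),(502,214)]
L=[(x+.04-0,y) for x in(.037,-.037) for y in(.12,.06,0,-.06,-.12)]
print('mixer',fit(L,[plane('top',T1(*p),.08) for p in far+near]))
print('carrier',fit([(.116,.07),(-.116,.07),(-.116,-.15),(.116,-.15)],[plane('top',T3(*p),.085) for p in[(160,60),(193,440),(560,410),(527,22)]]))
for nm,a,b in [('knob skirt',T1(228,398),S2(451,106)),('tubeA foot',T1(352,250),S2(550,133)),('tubeA cap',T1(331,110),S2(645,126)),('tubeB foot',T1(458,229),S2(568,178)),('tubeB cap',T1(435,91),S2(667,170)),
 ('dial skirt',T3(487,303),S1(124,290)),('flapedge',T3(41,245),S1(148,28)),('flap e far',T3(22,32),S1(275,20)),('flap e near',T3(60,457),S1(20,35)),('rim far R',T3(527,22),S1(330,300)),('rim nearR',T3(560,410),S1(50,323))]:
    print(nm,*[np.round(x,4) for x in tri(a,b)])
print('knob pl',plane('top',T1(228,398),.07),'dial pl',plane('top',T3(487,303),.099))
for nm,f,p,z in [('knobbar',T1,[(278,410),(195,380)],.1),('dialbar',T3,[(505,275),(465,337)],.129)]:
    q=[plane('top',f(*x),z) for x in p]; print(nm,q, np.degrees(np.arctan2(*(q[0]-q[1])[[1,0]])))
for nm,p in [('A',[(352,248),(331,112)]),('B',[(458,227),(435,93)])]: print(nm,[np.round(plane('top',T1(*x),.09),4) for x in p])
# decoys/clutter: tub, bin etc
for nm,p,z in [('bin',(530,214),.195),('rack',(350,153),.1),('tub',(130,291),.14),('glove',(275,155),.075),('pump',(118,226),.1),('bowl',(468,300),.035)]: print(nm,plane('top',p,z))
# dark bar orientation: top view moments
im=cv2.imread('pics/top0.png')
for c in((405.6,251.2),(289,240.2)):
    x,y=map(int,c); g=cv2.cvtColor(im[y-11:y+13,x-11:x+13],cv2.COLOR_BGR2GRAY); print(g[::2,::2])
E
```

```text
mixer (np.complex128(0.5530386921759384-0.24730688957664215j), np.float64(8.290496599437414), np.float64(1.0009333486785055), np.float64(0.0009354644878277698))
carrier (np.complex128(0.5467364824226684+0.2539949552722921j), np.float64(4.16000182019769), np.float64(0.9830633876833152), np.float64(0.003907354472477578))
knob skirt [ 0.4686 -0.2048  0.058 ] 0.001
tubeA foot [ 0.5537 -0.2765  0.0809] 0.0001
tubeA cap [ 0.6381 -0.2675  0.0765] 0.0015
tubeB foot [ 0.564  -0.3387  0.0832] 0.0012
tubeB cap [ 0.6482 -0.329   0.0784] 0.0018
dial skirt [0.5062 0.1401 0.0837] 0.0008
flapedge [0.5384 0.3692 0.2128] 0.0025
flap e far [0.6525 0.3786 0.2125] 0.0004
flap e near [0.4255 0.3595 0.2144] 0.0038
rim far R [0.6724 0.1138 0.0829] 0.0003
rim nearR [0.4436 0.0984 0.0805] 0.0013
knob pl [ 0.46790795 -0.20285016  0.07      ] dial pl [0.50599845 0.13894074 0.099     ]
knobbar [array([ 0.46000384, -0.2267203 ,  0.1       ]), array([ 0.47833243, -0.17904345,  0.1       ])] -111.02844734410847
dialbar [array([0.5205642 , 0.12621878, 0.129     ]), array([0.48566703, 0.14956583, 0.129     ])] -33.78
[... 937 characters left out ...]
60 131 124 122 125 159 161 164 247]
 [247 206 218 154 163 158 158 157 161 226 246 243]]
[[160 161 158 161 164 164 165 158 152 164 164 138]
 [161 146 166 166 147 131 146 162 163 153 151 148]
 [141 165 162  75  62  47  53  60 141 164 153 157]
 [166 163  82  61  60  48  59  27  51 140 163 118]
 [166 109  60  61  39  56  59  22  50  72 163 163]
 [164  48  60  60  45  61  34  45  52  64 164 163]
 [161  58  58  53  93  58  21  50  61  64 162 160]
 [166  62  59  41 214  42  45  49  61  58 162 160]
 [166 158  58  69  84  19  48  59  60  94 161 146]
 [146 163 126  84  48  33  47  59  71 163 163 154]
 [148 155 109  96  85  97 108 127 164 164 139 164]
 [162 147 141 143 160 161 159 162 162 145 164 164]]
```

```bash
cat >> h.py <<'E'
from scipy.spatial.transform import Rotation as Ro
def to(x,y,z,yaw=None):
    "tool-axis shift (units of 40 mm) and turn (units of 6 deg) to a tool-down pose with tool y at yaw"
    s=arm.state(); R=Ro.from_quat(s['orientation']).as_matrix()
    d=R.T@(np.array([x,y,z])-s['ee_pos'])/.04
    cy=np.degrees(np.arctan2(R[1,1],R[0,1])); th=np.radians(cy if yaw is None else yaw)
    G=np.c_[[-np.sin(th),np.cos(th),0],[np.cos(th),np.sin(th),0],[0,0,-1]]
    r=np.degrees(Ro.from_matrix(R.T@G).as_rotvec())/6
    print('pos',s['ee_pos'].round(4),'yaw',cy.round(2),'shift',d.round(2),'turn',r.round(2),'t',round(s['clock'],2),'F',s['wrist_force'].round(1),'w',round(s['grip_width'],4))
E
python3 -c "
from h import *
to(.4685,-.204,.25,-21)"
```

```text
pos [0.2231 0.5295 0.2496] yaw 67.15 shift [-1.277e+01 -1.452e+01  1.000e-02] turn [-1.000e-02  1.000e-02  1.469e+01] t 0.1 F [ 0.5  0.5 -0.5] w 0.0857
```

Call:
{"api": "step_arm", "payload": {"increments": "0 0 0 -0.64 -0.726 0 1; 0 0 0 -0.64 -0.726 0 1; 0 0 0 -0.64 -0.726 0 1; 0 0 0 -0.64 -0.726 0 1; 0 0 0 -0.64 -0.726 0 1; 0 0 0 -0.64 -0.726 0 1; 0 0 0 -0.64 -0.726 0 1; 0 0 0 -0.64 -0.726 0 1; 0 0 0 -0.64 -0.726 0 1; 0 0 0 -0.64 -0.726 0 1; 0 0 0 -0.64 -0.726 0 1; 0 0 0 -0.64 -0.726 0 1; 0 0 0 -0.64 -0.726 0 1; 0 0 0 -0.64 -0.726 0 1; 0 0 0 -0.64 -0.726 0 1; 0 0 0 -0.64 -0.726 0 1; 0 0 0 -0.64 -0.726 0 1; 0 0 0 -0.64 -0.726 0 1; 0 0 0 -0.64 -0.726 0 1; 0 0 0 -0.64 -0.726 0 1"}}

```text
clock: 1.77
ee_pos: [0.4695, -0.2061, 0.2499]
orientation: [0.198, 0.98, 0.0, -0.0]
wrist_force: [0.4, 0.9, 1.1]
grip_width: 0.0851
finger_force: 0.0
```

Call:
{"api": "step_arm", "payload": {"increments": "0 0 1 0 0 0 1; 0 0 1 0 0 0 1; 0 0 1 0 0 0 1; 0 0 1 0 0 0 1; 0 0 1 0 0 0 1; 0 0 1 0 0 0 1; 0 0 1 0 0 0 1; 0 0 1 0 0 0 1; 0 0 1 0 0 0 1; 0 0 1 0 0 0 1; 0 0 1 0 0 0 1; 0 0 1 0 0 0 1; 0 0 1 0 0 0 1; 0 0 1 0 0 0 1; 0 0 0.7 0 0 0 1; 0 0 0 0 0 0 1; 0 0 0 0 0 0 1"}}

```text
clock: 3.18
ee_pos: [0.4694, -0.2041, 0.25]
orientation: [0.824, 0.567, -0.0, -0.0]
wrist_force: [-0.3, -0.2, 0.1]
grip_width: 0.0854
finger_force: 0.0
```

```bash
python3 -c "
from h import *
to(.4685,-.204,.093,-21)"
```

```text
pos [ 0.4694 -0.2041  0.25  ] yaw -20.94 shift [-0.01 -0.02  3.92] turn [-0.01 -0.    0.01] t 3.18 F [-0.3 -0.2  0.1] w 0.0854
```

Call:
{"api": "step_arm", "payload": {"increments": "0 0 0 0 0 0.5 0; 0 0 0 0 0 0.5 0; 0 0 0 0 0 0.5 0; 0 0 0 0 0 0.5 0; 0 0 0 0 0 0.5 0; 0 0 0 0 0 0.5 0; 0 0 0 0 0 0.4 0; 0 0 0 0 0 0.2 0; 0 0 0 0 0 0.2 0; 0 0 0 0 0 0.1 0; 0 0 0 0 0 0 0", "squeeze": 40}}

```text
clock: 4.1
ee_pos: [0.4695, -0.2041, 0.0939]
orientation: [0.824, 0.566, -0.0, -0.0]
wrist_force: [0.9, -0.2, 0.0]
grip_width: 0.0428
finger_force: 0.0
```

Call:
{"api": "step_arm", "payload": {"increments": "0 0 0 0 0 0 -1; 0 0 0 0 0 0 -1; 0 0 0 0 0 0 -1; 0 0 0 0 0 0 -1; 0 0 0 0 0 0 -1; 0 0 0 0 0 0 -1"}}

```text
clock: 4.6
ee_pos: [0.4692, -0.2038, 0.0952]
orientation: [0.824, 0.566, -0.0, -0.0]
wrist_force: [-2.9, 1.9, 5.2]
grip_width: 0.0133
finger_force: 40.2
```

```bash
python3 -c "
from h import *
to(.4685,-.204,.093,98.3)
cv2.imwrite('pics/s1.png',cv2.resize(arm.snapshot('side')[240:380,240:420],None,fx=3,fy=3))"
```

```text
pos [ 0.4692 -0.2038  0.0952] yaw -21.05 shift [-0.01 -0.01  0.05] turn [ 0.000e+00 -1.000e-02 -1.989e+01] t 4.6 F [-2.9  1.9  5.2] w 0.0133
```

View pics/s1.png

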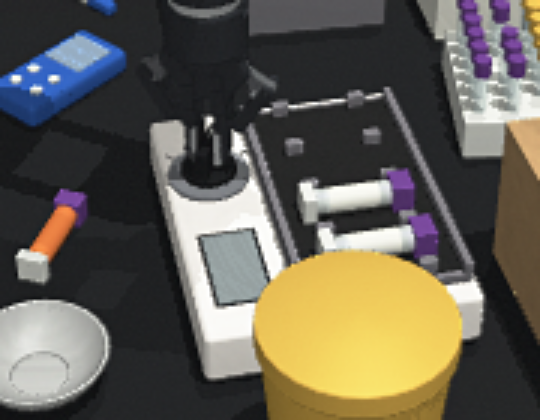

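The side view shows the fingers closed on the knob bar (about (208,155) in the crop) and the tubes still in place. Now I'll turn it anticlockwise.

Call:
{"api": "step_arm", "payload": {"increments": "0 0 -1 0 0 0 -1; 0 0 -1 0 0 0 -1; 0 0 -1 0 0 0 -1; 0 0 -1 0 0 0 -1; 0 0 -1 0 0 0 -1; 0 0 -1 0 0 0 -1; 0 0 -1 0 0 0 -1; 0 0 -1 0 0 0 -1; 0 0 -1 0 0 0 -1; 0 0 -1 0 0 0 -1; 0 0 -1 0 0 0 -1; 0 0 -1 0 0 0 -1; 0 0 -1 0 0 0 -1; 0 0 -1 0 0 0 -1; 0 0 -1 0 0 0 -1; 0 0 -1 0 0 0 -1; 0 0 -1 0 0 0 -1; 0 0 -1 0 0 0 -1; 0 0 -1 0 0 0 -1; 0 0 0 0 0 0 -1"}}

```text
clock: 6.32
ee_pos: [0.4672, -0.2052, 0.0951]
orientation: [-0.028, 1.0, -0.001, -0.002]
wrist_force: [-9.6, -4.2, 9.1]
grip_width: 0.0128
finger_force: 43.8
```

Call:
{"api": "step_arm", "payload": {"increments": "0 0 -0.4 0 0 0 -1; 0 0 -0.4 0 0 0 -1; 0 0 -0.3 0 0 0 -1; 0 0 -0.3 0 0 0 -1; 0 0 0 0 0 0 -1; 0 0 0 0 0 0 -1; 0 0 0 0 0 0 -1; 0 0 0 0 0 0 -1"}}

```text
clock: 6.98
ee_pos: [0.4671, -0.2053, 0.0952]
orientation: [-0.097, 0.995, -0.0, -0.002]
wrist_force: [-10.6, -5.5, 9.1]
grip_width: 0.0134
finger_force: 57.0
```

```bash
python3 -c "
from h import *
to(.4685,-.204,.093,98.3); s=arm.state(); print(s['wrist_torque'],s['finger_force'],s['joints'])"
```

```text
pos [ 0.4671 -0.2053  0.0952] yaw 101.13 shift [-0.04  0.03  0.05] turn [-0.   -0.04  0.47] t 6.98 F [-10.6  -5.5   9.1] w 0.0134
[-1.0120384   1.62183664 -1.41904084] 56.98013884364627 [-0.4351691   0.37504264  1.92440571 -0.0034141   0.84530769 -2.1978781 ]
```

Call:
{"api": "step_arm", "payload": {"increments": "0 0 0.4 0 0 0 -1; 0 0 0 0 0 0 0; 0 0 0 0 0 0 0; 0 0 0 0 0 0 0; 0 0 0 0 0 0 0; 0 0 0 0 0 -0.5 0; 0 0 0 0 0 -0.8 0; 0 0 0 0 0 -0.8 0; 0 0 0 0 0 -0.8 0; 0 0 0 0 0 -0.8 0; 0 0 0 0 0 0 0"}}

```text
clock: 7.9
ee_pos: [0.4729, -0.2053, 0.2489]
orientation: [-0.078, 0.997, -0.003, 0.006]
wrist_force: [0.3, -0.1, -0.4]
grip_width: 0.0429
finger_force: 0.0
```

Call:
{"api": "step_arm", "payload": {"increments": "0 0 0 0 0.7 0 0; 0 0 0 0 0.7 0 0; 0 0 0 0 0.7 0 0; 0 0 0 0 0.7 0 0; 0 0 0 0 0.7 0 0; 0 0 0 0 0.7 0 0; 0 0 0 0 0 0 0"}}

```text
clock: 8.48
ee_pos: [0.4423, -0.0345, 0.2419]
orientation: [-0.08, 0.997, 0.001, -0.0]
wrist_force: [-0.7, 0.2, 1.1]
grip_width: 0.0427
finger_force: 0.0
```

```bash
python3 - <<'E'
from h import *
t=arm.snapshot('top'); cv2.imwrite('pics/top1.png',t)
c=cv2.resize(t[172:275,360:480],None,fx=5,fy=5,interpolation=cv2.INTER_CUBIC);cv2.imwrite('pics/t1.png',c)
to(.597,-.271,.18,98.3)
h=cv2.cvtColor(t,cv2.COLOR_BGR2HSV); m=cv2.inRange(h,(125,80,50),(155,255,255))
n,l,st,ce=cv2.connectedComponentsWithStats(m)
for i in range(1,n):
    if st[i,4]>15 and 170<ce[i][1]<280 and 360<ce[i][0]<480: print(ce[i],st[i],plane('top',ce[i],.093))
E
```

```text
pos [ 0.443  -0.0363  0.242 ] yaw 99.2 shift [-2.86 -6.41  1.55] turn [ 0.   -0.    0.15] t 8.53 F [ 0.1  0.3 -0.6] w 0.0424
[446.13888889 189.65277778] [441 186  11   9  72] [ 0.64569864 -0.3238565   0.093     ]
[425.5        193.51388889] [420 190  12   9  72] [ 0.63550627 -0.26305895  0.093     ]
```

View pics/t1.png

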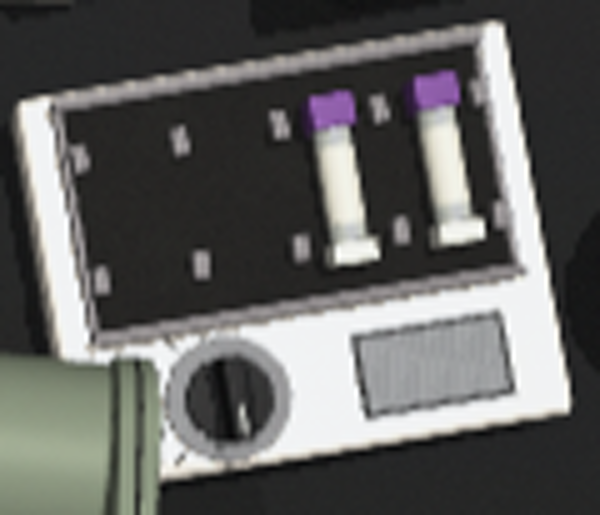

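The knob bar now lies along the mixer's x, pointer towards (243,420), so it is off. The tubes are unmoved. Next is tube A.

Call:
{"api": "step_arm", "payload": {"increments": "0 0 0 -0.35 -0.71 0 0; 0 0 0 -0.35 -0.71 0 0; 0 0 0 -0.35 -0.71 0 0; 0 0 0 -0.35 -0.71 0 0; 0 0 0 -0.35 -0.71 0 0; 0 0 0 -0.35 -0.71 0 0; 0 0 0 -0.35 -0.71 0 0; 0 0 0.15 -0.35 -0.71 0 0; 0 0 0 0 -0.7 0.7 0; 0 0 0 0 0 0.8 0; 0 0 0 0 0 0.5 0; 0 0 0 0 0 0 0; 0 0 0 0 0 0 0"}}

```text
clock: 9.62
ee_pos: [0.5928, -0.2737, 0.1609]
orientation: [-0.07, 0.998, 0.001, -0.001]
wrist_force: [0.8, 0.1, -0.4]
grip_width: 0.0426
finger_force: 0.0
```

```bash
python3 -c "
from h import *
to(.596,-.270,.09,98.3)"
```

```text
pos [ 0.5928 -0.2737  0.1609] yaw 98.01 shift [-0.1   0.08  1.77] turn [ 0.01 -0.02 -0.05] t 9.62 F [ 0.8  0.1 -0.4] w 0.0426
```

Call:
{"api": "step_arm", "payload": {"increments": "0 0 -0.05 -0.1 0.08 0.5 0; 0 0 0 0 0 0.5 0; 0 0 0 0 0 0.4 0; 0 0 0 0 0 0.3 0; 0 0 0 0 0 0.07 0; 0 0 0 0 0 0 0; 0 0 0 0 0 0 -1; 0 0 0 0 0 0 -1; 0 0 0 0 0 0 -1; 0 0 0 0 0 0 -1; 0 0 0 0 0 0 -1; 0 0 0 0 0 0 -1", "squeeze": 35}}

```text
clock: 10.62
ee_pos: [0.5979, -0.2697, 0.0933]
orientation: [-0.073, 0.997, -0.001, 0.002]
wrist_force: [0.5, 0.3, 5.9]
grip_width: 0.0207
finger_force: 34.7
```

Call:
{"api": "step_arm", "payload": {"increments": "0 0 0 0 0 -0.3 -1; 0 0 0 0 0 -0.4 -1; 0 0 0 0 0 -0.8 -1; 0 0 0 0 0 -0.8 -1; 0 0 0 0 0 -0.8 -1; 0 0 0 0 0 -0.5 -1; 0 0 0 0 0 0 -1"}}

```text
clock: 11.2
ee_pos: [0.5988, -0.2701, 0.242]
orientation: [-0.073, 0.997, -0.003, 0.005]
wrist_force: [0.1, -0.1, -0.4]
grip_width: 0.0203
finger_force: 34.2
```

```bash
python3 -c "
from h import *
a=np.radians(4.2);u=np.array([np.cos(a),np.sin(a)]);v=np.array([-u[1],u[0]]);o=np.array([.5475,.2555])
for p in((-.04,-.03),(.04,.018)): print(o+p[0]*u+p[1]*v)
p=o-.04*u-.03*v
to(*p,.2)"
```

```text
[0.50980457 0.22265104]
[0.58607429 0.27638119]
pos [ 0.5988 -0.2701  0.242 ] yaw 98.35 shift [ 0.42 12.52  0.97] turn [-0.06  0.09  0.  ] t 11.2 F [ 0.1 -0.1 -0.4] w 0.0203
```

Call:
{"api": "step_arm", "payload": {"increments": "0 0 0 0.03 0.8 0 -1; 0 0 0 0.03 0.8 0 -1; 0 0 0 0.03 0.8 0 -1; 0 0 0 0.03 0.8 0 -1; 0 0 0 0.03 0.8 0 -1; 0 0 0 0.03 0.8 0 -1; 0 0 0 0.03 0.8 0 -1; 0 0 0 0.03 0.8 0 -1; 0 0 0 0.03 0.8 0 -1; 0 0 0 0.03 0.8 0 -1; 0 0 0 0.03 0.8 0 -1; 0 0 0 0.03 0.8 0 -1; 0 0 0 0.03 0.8 0 -1; 0 0 0 0.03 0.8 0 -1; 0 0 0 0 0.8 0 -1; 0 0 0 0 0.5 0 -1; 0 0 0.68 0 0 0 -1; 0 0 0 0 0 0 -1; 0 0 0 0 0 0 -1"}}

```text
clock: 12.78
ee_pos: [0.507, 0.2229, 0.2348]
orientation: [-0.038, 0.999, -0.0, -0.001]
wrist_force: [0.8, -0.8, 0.7]
grip_width: 0.0203
finger_force: 34.4
```

```bash
python3 -c "
from h import *
to(.51,.2225,.055,94.2);print(arm.state()['finger_force'])
cv2.imwrite('pics/s2.png',cv2.resize(arm.snapshot('side')[120:300,230:430],None,fx=3,fy=3))"
```

```text
pos [0.507  0.2229 0.2348] yaw 94.39 shift [-0.08 -0.01  4.5 ] turn [-0.01 -0.01  0.03] t 12.78 F [ 0.8 -0.8  0.7] w 0.0203
34.36330318450928
```

View pics/s2.png

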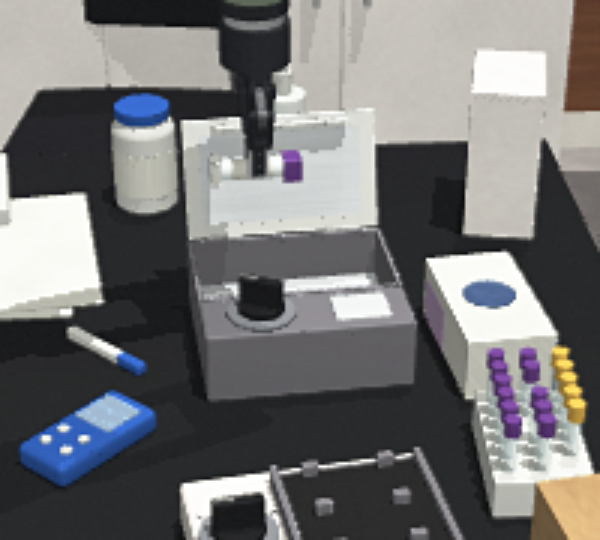

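The side view shows the tube held level above the well (about (258,166) in the crop). Now I'll lower it and release.

Call:
{"api": "step_arm", "payload": {"increments": "0 0 0 -0.08 0 0.6 -1; 0 0 0 0 0 0.6 -1; 0 0 0 0 0 0.6 -1; 0 0 0 0 0 0.6 -1; 0 0 0 0 0 0.6 -1; 0 0 0 0 0 0.6 -1; 0 0 0 0 0 0.4 -1; 0 0 0 0 0 0.3 -1; 0 0 0 0 0 0.15 -1; 0 0 0 0 0 0 -1; 0 0 0 0 0 0 -1"}}

```text
clock: 13.75
ee_pos: [0.5108, 0.2224, 0.0597]
orientation: [-0.037, 0.999, 0.0, 0.0]
wrist_force: [-4.7, -0.4, 14.8]
grip_width: 0.0205
finger_force: 43.1
```

Call:
{"api": "step_arm", "payload": {"increments": "0 0 0 0 0 0 -0.2; 0 0 0 0 0 0 -0.2; 0 0 0 0 0 0 -0.2; 0 0 0 0 0 0 -0.2; 0 0 0 0 0 -0.3 -0.2; 0 0 0 0 0 -0.6 -0.2; 0 0 0 0 0 -0.8 0; 0 0 0 0 0 -0.8 0; 0 0 0 0 0 -0.8 0; 0 0 0 0 0 -0.8 0; 0 0 0 0 0 -0.5 0; 0 0 0 0 0 0 0"}}

```text
clock: 14.75
ee_pos: [0.5132, 0.2233, 0.2469]
orientation: [-0.037, 0.999, 0.002, 0.005]
wrist_force: [0.3, -0.3, -0.1]
grip_width: 0.0428
finger_force: 0.0
```

```bash
python3 -c "
from h import *
to(.606,-.330,.2)"
```

```text
pos [0.5132 0.2233 0.2469] yaw 94.25 shift [ -1.28 -13.97   1.14] turn [ 0.03  0.09 -0.  ] t 14.75 F [ 0.3 -0.3 -0.1] w 0.0428
```

Call:
{"api": "step_arm", "payload": {"increments": "0 0 0 0 -0.8 0 0; 0 0 0 0 -0.8 0 0; 0 0 0 0 -0.8 0 0; 0 0 0 0 -0.8 0 0; 0 0 0 0 -0.8 0 0; 0 0 0 0 -0.8 0 0; 0 0 0 0 -0.8 0 0; 0 0 0 0 -0.6 0 0; 0 0 0 0 0 0 0; 0 0 0 0 0 0 0"}}

```text
clock: 15.58
ee_pos: [0.5287, -0.0255, 0.2406]
orientation: [-0.036, 0.999, 0.0, -0.001]
wrist_force: [-0.2, 0.6, -0.2]
grip_width: 0.0425
finger_force: 0.0
```

```bash
cat > look.py <<'E'
from h import *
t=arm.snapshot('top'); h=cv2.cvtColor(t,cv2.COLOR_BGR2HSV); m=cv2.inRange(h,(125,80,50),(155,255,255))
n,l,st,ce=cv2.connectedComponentsWithStats(m)
for i in range(1,n):
    if st[i,4]>12 and 170<ce[i][1]<330 and 200<ce[i][0]<560: print(ce[i].round(1),st[i,4],plane('top',ce[i],.093 if ce[i][0]>320 else .052).round(4))
import sys
cv2.imwrite(sys.argv[1],cv2.resize(t[170:280,190:480],None,fx=2.7,fy=2.7,interpolation=cv2.INTER_CUBIC))
E
python3 look.py pics/l1.png; python3 -c "
from h import *
to(.606,-.330,.16,98.3)"
```

```text
[446.1 189.5] 75 [ 0.6461 -0.3239  0.093 ]
[261.1 227.6] 51 [0.5473 0.2259 0.052 ]
[502.8 287.8] 81 [ 0.3561 -0.4795  0.093 ]
[399.2 294.2] 65 [ 0.3431 -0.1782  0.093 ]
pos [ 0.5287 -0.0245  0.2407] yaw 94.18 shift [-1.37 -7.76  2.01] turn [ 0.01 -0.01 -0.69] t 15.63 F [ 0.1 -0.6  0.4] w 0.0427
```

View pics/l1.png

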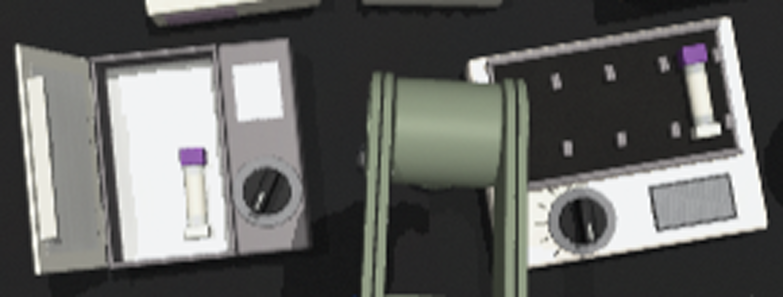

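Tube 1 lies in the well at (194,195) in the crop. The other tube is still in its cradle at (700,90), the knob is off, and there are only two tubes. I'll fetch the second one.

Call:
{"api": "step_arm", "payload": {"increments": "0 0 0 -0.15 -0.8 0 0; 0 0 0 -0.15 -0.8 0 0; 0 0 0 -0.15 -0.8 0 0; 0 0 0 -0.15 -0.8 0 0; 0 0 0 -0.15 -0.8 0 0; 0 0 0 -0.15 -0.8 0 0; 0 0 0 -0.15 -0.8 0 0; 0 0 0 -0.15 -0.8 0 0; 0 0 0 -0.15 -0.8 0 0; 0 0 -0.68 0 -0.5 0.4 0; 0 0 0 0 0 0.8 0; 0 0 0 0 0 0.8 0; 0 0 0 0 0 0 0; 0 0 0 0 0 0 0"}}

```text
clock: 16.8
ee_pos: [0.6055, -0.3255, 0.1595]
orientation: [-0.074, 0.997, 0.002, -0.002]
wrist_force: [-0.3, 0.5, -0.1]
grip_width: 0.0426
finger_force: 0.0
```

```bash
python3 -c "
from h import *
to(.6065,-.330,.093,98.3)"
```

```text
pos [ 0.6055 -0.3255  0.1595] yaw 98.43 shift [-0.01 -0.12  1.66] turn [ 0.03 -0.04  0.02] t 16.8 F [-0.3  0.5 -0.1] w 0.0426
```

Call:
{"api": "step_arm", "payload": {"increments": "0 0 0 0 -0.12 0.5 0; 0 0 0 0 0 0.5 0; 0 0 0 0 0 0.3 0; 0 0 0 0 0 0.3 0; 0 0 0 0 0 0.03 0; 0 0 0 0 0 0 0; 0 0 0 0 0 0 -1; 0 0 0 0 0 0 -1; 0 0 0 0 0 0 -1; 0 0 0 0 0 0 -1; 0 0 0 0 0 0 -1; 0 0 0 0 0 0 -1"}}

```text
clock: 17.8
ee_pos: [0.6076, -0.3323, 0.0979]
orientation: [-0.073, 0.997, -0.001, 0.001]
wrist_force: [-0.0, 1.4, 6.5]
grip_width: 0.0197
finger_force: 34.7
```

Call:
{"api": "step_arm", "payload": {"increments": "0 0 0 0 0 -0.3 -1; 0 0 0 0 0 -0.4 -1; 0 0 0 0 0 -0.8 -1; 0 0 0 0 0 -0.8 -1; 0 0 0 0 0 -0.8 -1; 0 0 0 0 0 -0.5 -1; 0 0 0 0 0 0 -1"}}

```text
clock: 18.38
ee_pos: [0.6085, -0.333, 0.247]
orientation: [-0.073, 0.997, -0.003, 0.005]
wrist_force: [0.6, -0.3, 0.5]
grip_width: 0.0205
finger_force: 34.3
```

```bash
python3 -c "
from h import *
to(.586,.275,.24)"
```

```text
pos [ 0.6085 -0.333   0.247 ] yaw 98.35 shift [-1.65 15.12  0.09] turn [-0.06  0.08  0.  ] t 18.38 F [ 0.6 -0.3  0.5] w 0.0205
```

Call:
{"api": "step_arm", "payload": {"increments": "0 0 0 -0.09 0.84 0 -1; 0 0 0 -0.09 0.84 0 -1; 0 0 0 -0.09 0.84 0 -1; 0 0 0 -0.09 0.84 0 -1; 0 0 0 -0.09 0.84 0 -1; 0 0 0 -0.09 0.84 0 -1; 0 0 0 -0.09 0.84 0 -1; 0 0 0 -0.09 0.84 0 -1; 0 0 0 -0.09 0.84 0 -1; 0 0 0 -0.09 0.84 0 -1; 0 0 0 -0.09 0.84 0 -1; 0 0 0 -0.09 0.84 0 -1; 0 0 0 -0.09 0.84 0 -1; 0 0 0 -0.09 0.84 0 -1; 0 0 0 -0.09 0.84 0 -1; 0 0 0 -0.09 0.84 0 -1; 0 0 0 -0.09 0.84 0 -1; 0 0 0.68 -0.09 0.8 0 -1; 0 0 0 0 0 0 -1; 0 0 0 0 0 0 -1"}}

```text
clock: 20.05
ee_pos: [0.5824, 0.2756, 0.239]
orientation: [-0.039, 0.999, -0.001, -0.001]
wrist_force: [-0.4, -0.6, -0.3]
grip_width: 0.0204
finger_force: 34.4
```

```bash
python3 -c "
from h import *
to(.586,.275,.062,94.2)"; python3 look.py pics/l2.png
```

```text
pos [0.5824 0.2756 0.239 ] yaw 94.46 shift [-0.1  -0.02  4.42] turn [-0.01 -0.02  0.04] t 20.05 F [-0.4 -0.6 -0.3] w 0.0204
[261.1 227.6] 51 [0.5473 0.2259 0.052 ]
[502.7 287.8] 84 [ 0.3559 -0.4792  0.093 ]
[399.2 294.2] 71 [ 0.3431 -0.1784  0.093 ]
```

Call:
{"api": "step_arm", "payload": {"increments": "0 0 0 -0.1 0 0.6 -1; 0 0 0 0 0 0.6 -1; 0 0 0 0 0 0.6 -1; 0 0 0 0 0 0.6 -1; 0 0 0 0 0 0.6 -1; 0 0 0 0 0 0.6 -1; 0 0 0 0 0 0.4 -1; 0 0 0 0 0 0.3 -1; 0 0 0 0 0 0.05 -1; 0 0 0 0 0 0 -1; 0 0 0 0 0 0 -1"}}

```text
clock: 21.02
ee_pos: [0.588, 0.2744, 0.0674]
orientation: [-0.037, 0.999, 0.0, 0.001]
wrist_force: [0.4, 0.2, 0.2]
grip_width: 0.0201
finger_force: 34.4
```

Call:
{"api": "step_arm", "payload": {"increments": "0 0 0 0 0 0 -0.2; 0 0 0 0 0 0 -0.2; 0 0 0 0 0 0 -0.2; 0 0 0 0 0 0 -0.2; 0 0 0 0 0 -0.3 -0.2; 0 0 0 0 0 -0.6 -0.2; 0 0 0 0 0 -0.8 -0.2; 0 0 0 0 0 -0.8 -0.2; 0 0 0 0 0 -0.8 -0.2; 0 0 0 0 0 -0.8 -0.2; 0 0 0 0 0 -0.8 -1; 0 0 0 0 0 -0.8 -1; 0 0 0 0 0 -0.8 -1; 0 0 0 0 0 0 -1"}}

```text
clock: 22.18
ee_pos: [0.589, 0.2755, 0.3355]
orientation: [-0.037, 0.999, 0.003, 0.007]
wrist_force: [0.3, -0.6, 0.6]
grip_width: -0.0004
finger_force: 0.0
```

Call:
{"api": "step_arm", "payload": {"increments": "0 0 0 0 -0.8 0 -1; 0 0 0 0 -0.8 0 -1; 0 0 0 0 -0.8 0 -1; 0 0 0 0 -0.8 0 -1; 0 0 0 0 -0.8 0 -1; 0 0 0 0 -0.8 0 -1; 0 0 0 0 -0.8 0 -1; 0 0 0 0 -0.8 0 -1; 0 0 0 0 0 0 -1; 0 0 0 0 0 0 -1"}}

```text
clock: 23.02
ee_pos: [0.6061, 0.0179, 0.3268]
orientation: [-0.036, 0.999, 0.0, 0.0]
wrist_force: [-0.7, 0.7, -0.1]
grip_width: 0.0002
finger_force: 0.0
```

```bash
python3 look.py pics/l3.png; python3 -c "
from h import *
to(.54,.40,.3,94.2)
s=arm.snapshot('side');cv2.imwrite('pics/side3.png',s)
t=cv2.imread('pics/l3.png')[:,:330];s=cv2.resize(s[145:260,275:375],None,fx=4,fy=4)
o=np.zeros((470,740,3),np.uint8);o[:t.shape[0],:330]=t;o[:460,335:735]=s;cv2.imwrite('pics/l3b.png',o)"
```

```text
[243.8 202. ] 49 [0.6259 0.2771 0.052 ]
[261.1 227.6] 51 [0.5473 0.2259 0.052 ]
[502.8 287.8] 81 [ 0.3561 -0.4795  0.093 ]
[399.4 294.2] 67 [ 0.343  -0.1788  0.093 ]
pos [0.6061 0.0192 0.3267] yaw 94.21 shift [0.95 9.62 0.68] turn [0.01 0.   0.  ] t 23.07 F [-0.2 -0.1  0.5] w 0.0003
```

View pics/l3b.png

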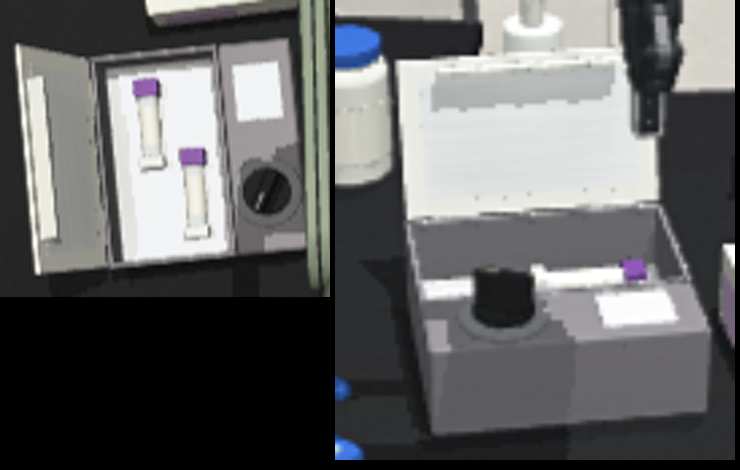

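Both tubes lie in the well (crop (148,125) and (194,195)), below the rim. Next I'll go behind the flap with closed fingers.

Call:
{"api": "step_arm", "payload": {"increments": "0 0 0 0.08 0.78 0 -1; 0 0 0 0.08 0.78 0 -1; 0 0 0 0.08 0.78 0 -1; 0 0 0 0.08 0.78 0 -1; 0 0 0 0.08 0.78 0 -1; 0 0 0 0.08 0.78 0 -1; 0 0 0 0.08 0.78 0 -1; 0 0 0 0.08 0.78 0 -1; 0 0 0 0.08 0.78 0 -1; 0 0 0 0.08 0.78 0 -1; 0 0 0 0.08 0.78 0 -1; 0 0 0 0.08 0.78 0 -1; 0 0 0 0.07 0.74 0 -1; 0 0 0 0 0 0 -1; 0 0 0 0 0 0 -1"}}

```text
clock: 24.37
ee_pos: [0.5334, 0.4219, 0.3257]
orientation: [-0.04, 0.999, -0.0, -0.0]
wrist_force: [-0.9, -1.1, -0.3]
grip_width: 0.0002
finger_force: 0.0
```

```bash
python3 -c "
from h import *
to(.5354,.42,.214,94.2)"
```

```text
pos [0.5334 0.4219 0.3257] yaw 94.54 shift [-0.05 -0.05  2.79] turn [-0.   -0.01  0.06] t 24.37 F [-0.9 -1.1 -0.3] w 0.0002
```

Call:
{"api": "step_arm", "payload": {"increments": "0 0 0 0 0 0.6 -1; 0 0 0 0 0 0.6 -1; 0 0 0 0 0 0.6 -1; 0 0 0 0 0 0.6 -1; 0 0 0 0 0 0.4 -1; 0 0 0 0 0 0 -1"}}

```text
clock: 24.87
ee_pos: [0.5333, 0.4172, 0.2103]
orientation: [-0.037, 0.999, -0.002, -0.003]
wrist_force: [-0.3, 0.1, -0.3]
grip_width: 0.0006
finger_force: 0.0
```

Call:
{"api": "step_arm", "payload": {"increments": "0 0 0 0 -0.3 -0.03 -1; 0 0 0 0 -0.3 -0.03 -1; 0 0 0 0 -0.3 -0.03 -1; 0 0 0 0 -0.3 -0.03 -1; 0 0 0 0 -0.3 -0.03 -1; 0 0 0 0 -0.35 -0.03 -1; 0 0 0 0 0 0 -1"}}

```text
clock: 25.45
ee_pos: [0.5411, 0.3422, 0.2226]
orientation: [-0.036, 0.999, -0.001, 0.001]
wrist_force: [0.9, -0.7, -0.2]
grip_width: -0.0002
finger_force: 0.0
```

```bash
python3 -c "
from h import *
to(.5409,.3463,.2225,94.2)
s=arm.snapshot('side')
cv2.imwrite('pics/f1.png',cv2.resize(s[110:270,255:395],None,fx=3,fy=3))"
```

```text
pos [0.5411 0.3422 0.2226] yaw 94.14 shift [-0.   0.1  0. ] turn [-0.01  0.01 -0.01] t 25.45 F [ 0.9 -0.7 -0.2] w -0.0002
```

View pics/f1.png

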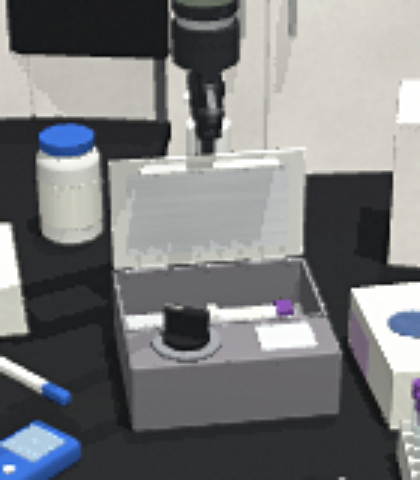

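The side view shows the flap now about upright with the fingers behind it at (207,150) in the crop. Continuing along the arc.

Call:
{"api": "step_arm", "payload": {"increments": "0 0 0 0 -0.3 0.02 -1; 0 0 0 0 -0.3 0.04 -1; 0 0 0 0 -0.3 0.06 -1; 0 0 0 0 -0.28 0.09 -1; 0 0 0 0 -0.26 0.12 -1; 0 0 0 0 -0.26 0.17 -1; 0 0 0 0 -0.25 0.19 -1; 0 0 0 0 -0.22 0.22 -1; 0 0 0 0 -0.2 0.23 -1; 0 0 0 0 -0.18 0.24 -1; 0 0 0 0 0 0 -1"}}

```text
clock: 26.42
ee_pos: [0.547, 0.2416, 0.1634]
orientation: [-0.037, 0.999, -0.001, -0.002]
wrist_force: [0.6, -0.3, 0.2]
grip_width: 0.0001
finger_force: 0.0
```

```bash
python3 -c "
from h import *
to(.5481,.2428,.1105,94.2)"
```

```text
pos [0.547  0.2416 0.1634] yaw 94.21 shift [-0.04  0.03  1.32] turn [-0.02 -0.05  0.  ] t 26.42 F [ 0.6 -0.3  0.2] w 0.0001
```

Call:
{"api": "step_arm", "payload": {"increments": "0 0 0 0 -0.15 0.25 -1; 0 0 0 0 -0.12 0.25 -1; 0 0 0 0 -0.1 0.25 -1; 0 0 0 0 -0.06 0.25 -1; 0 0 0 0 -0.05 0.2 -1; 0 0 0 0 0 0.1 -1; 0 0 0 0 0 0.1 -1; 0 0 0 0 0 0 -1"}}

```text
clock: 27.08
ee_pos: [0.5496, 0.2244, 0.1106]
orientation: [-0.037, 0.999, -0.0, -0.0]
wrist_force: [0.3, -0.3, -0.3]
grip_width: -0.0001
finger_force: 0.0
```

```bash
python3 -c "
from h import *
to(.5499,.2226,.1035,94.2)
s=arm.snapshot('side')
cv2.imwrite('pics/f2.png',cv2.resize(s[110:270,255:395],None,fx=3,fy=3))"
```

```text
pos [0.5496 0.2244 0.1106] yaw 94.28 shift [-0.   -0.05  0.18] turn [-0.   -0.    0.01] t 27.08 F [ 0.3 -0.3 -0.3] w -0.0001
```

View pics/f2.png

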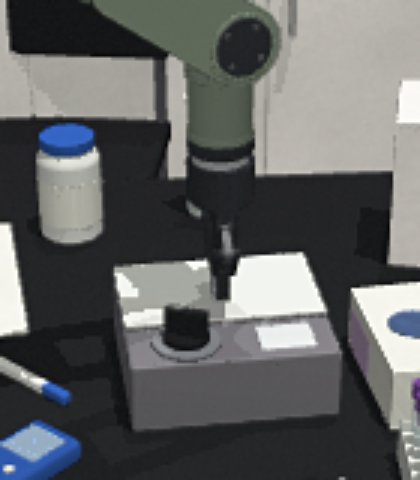

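The flap looks nearly flat, its front edge at about (225,318) in the crop. I'll press down until contact force shows.

Call:
{"api": "step_arm", "payload": {"increments": "0 0 0 0 -0.05 0.1 -1; 0 0 0 0 0 0.1 -1; 0 0 0 0 0 0.1 -1; 0 0 0 0 0 0 -1; 0 0 0 0 0 0 -1"}}

```text
clock: 27.55
ee_pos: [0.5499, 0.2244, 0.1097]
orientation: [-0.037, 0.999, 0.002, 0.003]
wrist_force: [-20.8, -3.6, 62.0]
grip_width: -0.0003
finger_force: 31.1
```

Call:
{"api": "step_arm", "payload": {"increments": "0 0 0 0 0 0.08 -1; 0 0 0 0 0 0 -1; 0 0 0 0 0 0 -1"}}

```text
clock: 27.8
ee_pos: [0.55, 0.2244, 0.1094]
orientation: [-0.037, 0.999, 0.003, 0.004]
wrist_force: [-25.4, -5.0, 79.0]
grip_width: -0.0002
finger_force: 39.2
```

Call:
{"api": "step_arm", "payload": {"increments": "0 0 0 0 0 -0.3 -1; 0 0 0 0 0 -0.7 -1; 0 0 0 0 0 -0.8 -1; 0 0 0 0 0 -0.8 -1; 0 0 0 0 0 -0.8 -1; 0 0 0 0 -0.8 0 -1; 0 0 0 0 -0.8 0 -1; 0 0 0 0 -0.8 0 -1; 0 0 0 0 -0.8 0 -1; 0 0 0 0 -0.8 0 -1; 0 0 0 0 -0.8 0 0; 0 0 0 0 -0.8 0 0; 0 0 0 0 -0.4 0 0; 0 0 0 0 0 0 0; 0 0 0 0 0 0 0"}}

```text
clock: 29.05
ee_pos: [0.5676, -0.0172, 0.2308]
orientation: [-0.036, 0.999, 0.0, -0.0]
wrist_force: [0.0, 0.6, 0.2]
grip_width: 0.0426
finger_force: 0.0
```

```bash
python3 - <<'E'
from h import *
to(.505,.139,.25,60)
t=arm.snapshot('top'); s=arm.snapshot('side'); cv2.imwrite('pics/top4.png',t); cv2.imwrite('pics/side4.png',s)
o=np.zeros((560,800,3),np.uint8)
a=cv2.resize(t[225:257,272:306],None,fx=10,fy=10,interpolation=cv2.INTER_CUBIC); o[:320,:340]=a
b=cv2.resize(t[180:280,190:310],None,fx=2,fy=2); o[340:540,:240]=b
c=cv2.resize(s[150:260,275:385],None,fx=4,fy=4); o[:440,350:790]=c
cv2.imwrite('pics/d1.png',o)
E
```

```text
pos [ 0.5676 -0.0172  0.2308] yaw 94.17 shift [ 1.28  4.01 -0.48] turn [ 0.01 -0.01  5.69] t 29.05 F [0.  0.6 0.2] w 0.0426
```

View pics/d1.png

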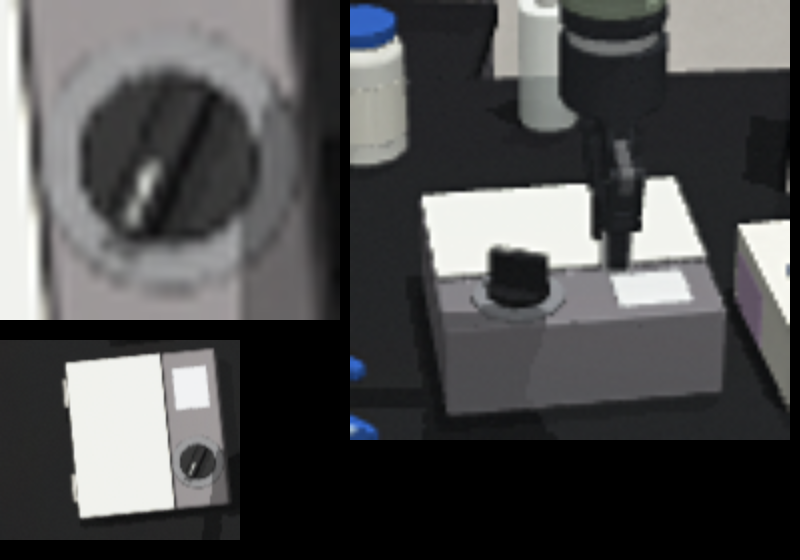

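The flap is flat and flush. The dial's black skirt is centred at top (288.5,240.0), and its bar leans about 22° clockwise of image-up.

```bash
python3 - <<'E'
from h import *
c=plane('top',(288.55,240.05),.099); m=plane('top',(285.85,243.55),.129); print(c,m)
a=np.radians(-23); n=np.array([-np.sin(a),np.cos(a)]); print('mark off axis',(m-c)[:2]@n)
to(c[0],c[1],.24,67)
E
```

```text
[0.50646043 0.14024338 0.099     ] [0.49542206 0.14585399 0.129     ]
mark off axis 0.0008515636318560365
pos [ 0.5676 -0.0159  0.2309] yaw 94.31 shift [ 1.23  4.01 -0.22] turn [ 0.01 -0.    4.55] t 29.15 F [-1.   0.6  0. ] w 0.0424
```

Call:
{"api": "step_arm", "payload": {"increments": "0 0 0 0.2 0.67 0 0; 0 0 0 0.2 0.67 0 0; 0 0 0 0.2 0.67 0 0; 0 0 0 0.2 0.67 0 0; 0 0 0 0.2 0.67 0 0; 0 0 0 0.23 0.66 0 0; 0 0 0.9 0 0 0 0; 0 0 0.9 0 0 0 0; 0 0 0.9 0 0 0 0; 0 0 0.9 0 0 0 0; 0 0 0.95 0 0 0 0; 0 0 0 0 0 0 0; 0 0 0 0 0 0 0", "squeeze": 40}}

```text
clock: 30.23
ee_pos: [0.5063, 0.1406, 0.2311]
orientation: [0.198, 0.98, 0.0, -0.0]
wrist_force: [0.3, -0.3, 0.2]
grip_width: 0.0432
finger_force: 0.0
```

```bash
python3 - <<'E'
from h import *
to(.506,.1402,.124,67)
E
```

```text
pos [0.5063 0.1406 0.2311] yaw 67.22 shift [ 0.   -0.01  2.68] turn [ 0.   -0.    0.04] t 30.23 F [ 0.3 -0.3  0.2] w 0.0432
```

Call:
{"api": "step_arm", "payload": {"increments": "0 0 0 0 0 0.5 0; 0 0 0 0 0 0.5 0; 0 0 0 0 0 0.5 0; 0 0 0 0 0 0.5 0; 0 0 0 0 0 0.4 0; 0 0 0 0 0 0.2 0; 0 0 0 0 0 0.1 0; 0 0 0 0 0 0 0; 0 0 0 0 0 0 -1; 0 0 0 0 0 0 -1; 0 0 0 0 0 0 -1; 0 0 0 0 0 0 -1; 0 0 0 0 0 0 -1; 0 0 0 0 0 0 -1"}}

```text
clock: 31.4
ee_pos: [0.5075, 0.14, 0.1243]
orientation: [0.2, 0.98, 0.001, 0.001]
wrist_force: [-0.8, 2.1, 6.5]
grip_width: 0.0133
finger_force: 42.0
```

Call:
{"api": "step_arm", "payload": {"increments": "0 0 1 0 0 0 -1; 0 0 1 0 0 0 -1; 0 0 1 0 0 0 -1; 0 0 1 0 0 0 -1; 0 0 1 0 0 0 -1; 0 0 1 0 0 0 -1; 0 0 1 0 0 0 -1; 0 0 1 0 0 0 -1; 0 0 1 0 0 0 -1; 0 0 1 0 0 0 -1; 0 0 1 0 0 0 -1; 0 0 1 0 0 0 -1; 0 0 1 0 0 0 -1; 0 0 1 0 0 0 -1; 0 0 1 0 0 0 -1; 0 0 1 0 0 0 -1; 0 0 0 0 0 0 -1; 0 0 0 0 0 0 -1"}}

```text
clock: 32.9
ee_pos: [0.5059, 0.1395, 0.1243]
orientation: [0.862, 0.507, -0.0, -0.0]
wrist_force: [-3.7, 0.8, 9.8]
grip_width: 0.0128
finger_force: 42.6
```

```bash
python3 - <<'E'
from h import *
to(.506,.1402,.124,-43.5);print(arm.state()['wrist_torque'])
E
```

```text
pos [0.5059 0.1395 0.1243] yaw -29.05 shift [ 0.02 -0.01  0.01] turn [-0.01  0.01  2.41] t 32.9 F [-3.7  0.8  9.8] w 0.0128
[ 0.09730631  0.68321693 -0.03375902]
```

Now the last ~14.5° plus a little overshoot.

Call:
{"api": "step_arm", "payload": {"increments": "0 0 0.6 0 0 0 -1; 0 0 0.6 0 0 0 -1; 0 0 0.6 0 0 0 -1; 0 0 0.4 0 0 0 -1; 0 0 0.4 0 0 0 -1; 0 0 0.3 0 0 0 -1; 0 0 0 0 0 0 -1; 0 0 0 0 0 0 -1; 0 0 0 0 0 0 -1; 0 0 0 0 0 0 -1"}}

```text
clock: 33.73
ee_pos: [0.5058, 0.1397, 0.1243]
orientation: [0.927, 0.374, -0.001, 0.0]
wrist_force: [-4.9, 2.4, 10.9]
grip_width: 0.0131
finger_force: 59.8
```

```bash
python3 - <<'E'
from h import *
to(.506,.1402,.124,-43.5);print(arm.state()['wrist_torque'],arm.state()['finger_force'])
E
```

```text
pos [0.5058 0.1397 0.1243] yaw -46.09 shift [ 0.01 -0.01  0.01] turn [-0.    0.01 -0.43] t 33.73 F [-4.9  2.4 10.9] w 0.0131
[0.40821771 0.86699321 1.55860415] 59.805740299634635
```

Torque is 1.56 N m, so it is firmly at the stop. I'll release, go up and verify.

Call:
{"api": "step_arm", "payload": {"increments": "0 0 -0.45 0 0 0 -1; 0 0 0 0 0 0 0; 0 0 0 0 0 0 0; 0 0 0 0 0 0 0; 0 0 0 0 0 0 0; 0 0 0 0 0 -0.5 0; 0 0 0 0 0 -0.8 0; 0 0 0 0 0 -0.8 0; 0 0 0 0 0 -0.8 0; 0 0 0 0 0 -0.5 0; 0 0 0 -0.5 0.5 0 0; 0 0 0 -0.5 0.5 0 0; 0 0 0 -0.5 0.5 0 0; 0 0 0 -0.5 0.5 0 0; 0 0 0 -0.5 0.5 0 0; 0 0 0 -0.5 0.5 0 0; 0 0 0 0 0 0 0; 0 0 0 0 0 0 0"}}

```text
clock: 35.23
ee_pos: [0.5104, -0.0313, 0.2588]
orientation: [0.92, 0.391, -0.0, -0.0]
wrist_force: [0.4, 1.2, -0.3]
grip_width: 0.0427
finger_force: 0.0
```

```bash
python3 - <<'E'
from h import *
to(.506,.1402,.24)
t=arm.snapshot('top'); s=arm.snapshot('side'); o=np.zeros((560,800,3),np.uint8)
o[:288,:306]=cv2.resize(t[225:257,272:306],None,fx=9,fy=9,interpolation=cv2.INTER_CUBIC)
o[:288,310:616]=cv2.resize(t[236:268,389:423],None,fx=9,fy=9,interpolation=cv2.INTER_CUBIC)
o[290:290+270,:480]=cv2.resize(t[90:315,90:490],(480,270)); o[290:290+264,490:754]=cv2.resize(s[150:260,275:385],None,fx=2.4,fy=2.4)
cv2.imwrite('pics/e1.png',o)
E
```

```text
pos [ 0.5104 -0.0313  0.2588] yaw -43.92 shift [ 3.01 -3.05  0.47] turn [-0.01  0.    0.  ] t 35.23 F [ 0.4  1.2 -0.3] w 0.0427
```

View pics/e1.png

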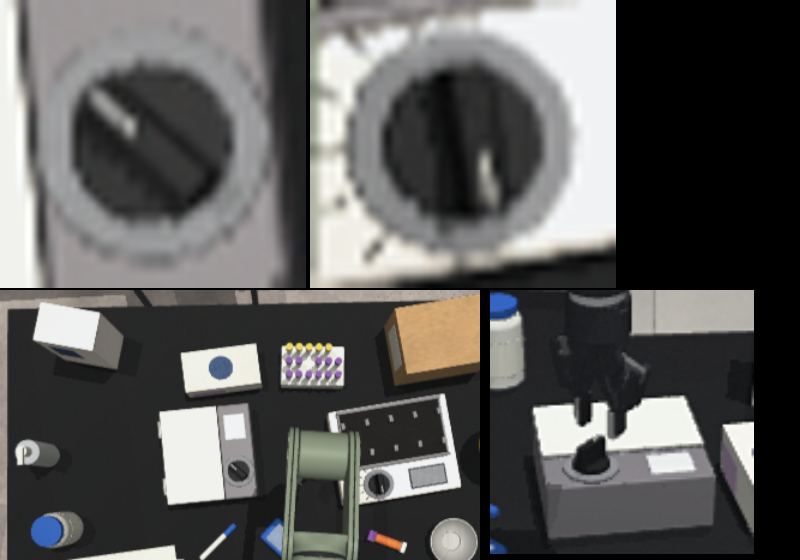

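The dial pointer sits at the upper left (about 135° clockwise), at its stop. The mixer knob points along the mixer's x (off), the flap is flat, the bystanders are in place and the arm is clear.

```bash
python3 -c "
from rig import arm
print(arm.hand_in())"
```

```text
the job is handed in; nothing more can be done
None
```

Job handed in, no verdict returned: mixer knob at its off stop, both tubes present in the carrier well, flap shut, cooling dial at its clockwise stop, and no bystander seen moved, going by the last camera views and the turning torque at both stops.

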